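# Open the pressure cap of the mist humidifier's water tank

## Task

The water tank of the paper studio's mist humidifier has to be opened for refilling. Turn its pressure cap anticlockwise, without pushing it down, until you feel the first stop, and keep it lightly against that stop for a second or so to let the pressure out, without forcing it; then press the cap down against its spring, turn it on past the stop until its white dot is at the green dot on the tank, and lift it off. Set the cap down, upright on its stem, in the free part of the blue tray, not dropping it, let go, and leave the gasket and everything else on the table where they are.

Things in the scene. Friction and masses are not known exactly. Their poses are not given: they have to be found in the camera images.
- tank: White round pressure tank, 150 mm across, fixed on the left or right of the work area, turned about the vertical. Origin: centre of its underside, on the neck's axis; z up. Radius 75 mm up to 92 mm high, 60 mm up to 104 mm, aluminium deck of radius 47 mm up to 115 mm. On the deck a red dot (shut mark) lies at the tank's +x. Gauge on its +x side to 104 mm, tap on its +y side to 103 mm (look only).
- neck (a point): Centre of the rim of the steel filler neck (outer radius 32 mm), 150 mm above the tank's underside, axes as the tank's. The cap sits in the neck. Pushing the cap on the tank with over 35 N in all is too rough.
- green_dot (a point): Green dot on the tank's deck, 41 mm from the neck's axis, 76 degrees anticlockwise (from above) of the red dot. The cap comes out only with its white dot 70 to 80 degrees from the red dot; at about 80 degrees it meets a hard end stop.
- cap: Pressure cap, 0.1 to 0.19 kg: dark steel stem of radius 17 mm with two lugs reaching radius 24.5 mm, 6 to 12 mm above its foot; black flange of radius 36 mm, 28 to 35 mm above the foot; orange wing grip on top. Origin: centre of the stem's foot; z up; x along the wing towards the white dot. At the start the foot is 132 mm above the tank's underside. The cap has about 1.5 mm of sideways play.
- cap_grip (a point): Centre of the orange wing grip, 50 mm above the cap's foot; axes as the cap's. The wing is 56 mm long (x), 14 mm thick (y), 35 to 62 mm above the foot. A spring pushes the cap up with about 4 N plus 1.2 N per mm pressed; the flange meets the neck's rim after 10 mm. Turning it rubs with 0.05 to 0.15 N m.
- cap_dot (a point): White dot on the cap's black flange, 32 mm from its axis along the cap's x, 35 mm above the foot. At the start it lies 4 to 12 degrees clockwise of the red dot. Anticlockwise from above (+z) opens.
- stop_ring: Ring in the neck with the first stop, hidden; origin on the neck's axis, axes the tank's. The stop blocks the cap 5 to 45 degrees anticlockwise of the red dot, differing each time. Both lugs meet it, 22 mm from the axis: a push of 1.5 N in all (0.03 N m above rubbing, felt sideways too) is against it, over 18 N in all (0.4 N m) bends it; the push grows by several N per degree. Pressed down 5 mm or more the cap passes; from 25 degrees past it may rise again.
- tray: Blue plastic tray, 150 mm (x) by 190 mm (y), 18 mm high, walls 4 mm, fixed; inner floor 4 mm above its origin, which is the centre of its underside.
- tray_spot (a point): Middle of the free part of the tray, on its floor, 35 mm from the tray's centre towards its -y.
- gasket: Orange spare gasket ring, 48 mm across, 6 mm thick, lying loose in the tray's +y part.
- bottle: Amber bottle, 64 mm across, 150 mm tall; origin at its foot.
- beaker: Clear beaker, 76 mm across, 95 mm tall; origin at its foot.
- paste_jar: White jar with blue lid, 60 mm across, 65 mm tall; origin at its foot.
- brush: Brush lying on the table.
- spatula: Spatula lying on the table.
- weight: Steel cylinder weight, 48 mm across, 40 mm tall; origin at its foot.
- folder: White bone folder, 150 x 22 x 8 mm, lying on the table.

How it is judged:
On the way, in this order (a step that is already met when the one before it is completed fails the run):
1. the cap, not pressed down (foot no more than 2.5 mm below its start height), is kept against the first stop with 1.5 N or more for 0.8 s (contact force between cap and stop_ring above 1.5 N and z of cap in the frame of tank between 0.1295 and 0.137 m), for 0.8 s.
2. the cap, still in the neck, has been turned past the first stop, its white dot 70 degrees or more anticlockwise of the red dot (x of cap_dot in the frame of tank below 0.011 m and y of cap_dot in the frame of tank above 0.02 m and z of cap in the frame of tank below 0.14 m), for 0.1 s.
3. the cap is lifted off, its foot 25 mm or more above its start height, held by the fingers (z of cap in the frame of tank above 0.157 m and contact force between the fingers and cap above 0.5 N), for 0.1 s.
4. the cap stands in the tray while the fingers still touch it (set down, not dropped) (x of cap in the frame of tray between -0.06 and 0.06 m and y of cap in the frame of tray between -0.08 and 0.08 m and z of cap in the frame of tray below 0.007 m and angle between cap's own z axis and vertical below 0.1 rad and contact force between the fingers and cap above 0.5 N and contact force between cap and tray above 0.2 N), for 0.1 s.
At the end, for the whole second after the job is handed in: The cap stands upright (tilt under 0.1 rad) on its stem on the tray's floor (foot within 3 mm of it, inside the walls), released and at rest, the tank left open, the gasket and everything else where they were (within 20 mm in the tray, 30 mm elsewhere) (x of cap in the frame of tray between -0.06 and 0.06 m and y of cap in the frame of tray between -0.08 and 0.08 m and z of cap in the frame of tray below 0.007 m and angle between cap's own z axis and vertical below 0.1 rad and linear speed of cap below 0.02 m/s and contact force between the fingers and cap below 0.1 N and contact force between cap and tray above 0.2 N); the robot touches nothing.
It fails at once if the first stop is forced: the cap pushes on it with over 18 N (contact force between cap and stop_ring above 18 N).
It fails at once if the cap is pushed on the tank with over 35 N (contact force between cap and tank above 35 N).
It fails at once if the gasket is moved by over 20 mm or another bystander by over 30 mm (distance of gasket from where it was at the start of the episode above 0.02 m or distance of any of bottle, beaker, paste_jar, brush, spatula, weight, folder from where it was at the start of the episode above 0.03 m).
It also fails if it takes over 72 s, if anything falls off the work surface, if the arm or the gripper's body presses on something with over 40 N, if the wrist force passes 120 N, or if a joint passes its speed limit or range.

## Robot

A 6-joint arm with a two-finger parallel gripper is mounted at the origin on the work surface. World frame = base frame: x ahead of the robot, y to its left, z up, the work surface at z = 0. Lengths are in m, angles in rad, forces in N, time in s.
With the tool pointing down it reaches from about 0.25 to 0.775 m from the base axis. Payload 4 kg.
Tool frame: the origin (TCP) lies midway between the tips of the shut fingers; the grasp point (between the pads) lies 19 mm behind it (bot.grasp_offset is the distance from the TCP to the grasp point, in m); z points along the fingers, y is the direction in which the jaws open and shut (so a half turn about z gives the same grasp; the last joint's range is limited). The gripper opens to 94 mm and grips with 3 to 60 N. Pads are 16 mm wide; open, the fingers measure 119 mm over their backs; the gripper's body (75 mm by 177 mm) begins 78 mm behind the grasp point.
Start: joints at [1.163, 0.087, 1.371, -0, 1.684, -0.103], TCP at [0.165, 0.525, 0.206] pointing down, gripper open.
Joint ranges: [-3.1, 3.1], [-0.76, 2.03], [0.27, 2.55], [-1.08, 4.22], [0.17, 2.65], [-2.57, 2.57]. Speed limits (rad/s): [2.79, 2.79, 3.14, 3.14, 3.14, 3.14].

## Interface

Orientations are given as a unit quaternion [x, y, z, w].
In Python, from station import bot, kin, cams gives the robot as it stands. The module is installed in compiled form; this text tells all that it offers. Calls block until the motion is done:
- bot.move_to(position, orientation): joint-space move of the TCP to a pose.
- bot.movel(position, orientation=None, v=0.15, max_force=None): straight line of the TCP; orientation=None keeps the orientation; v is the mean speed in m/s. With max_force (N) it stops when the force on the tool has changed by that much, and returns True; else False.
- bot.goto_joints(angles): joint-space move.
- bot.grip(opening, strength=None): finger opening in m; strength is the grip in N (None keeps the last); returns when the fingers have stopped.
- bot.dwell(seconds).
- kin.ik(position, orientation): joint angles nearest the present ones, or None.
- cams.snapshot(name): name is "scene" or "top" or "wrist"; returns a dict with "color" (420x560x3 uint8, red, green, blue), "vertical_fov" (degrees; the focal length in pixels is half the picture's height over the tangent of half this angle, whatever the lens; pixels are square), "cx", "cy" (the principal point, pixels), "extrinsics" (4x4, takes a point from camera to world coordinates). Camera axes: x right, y down, z forward; pixel columns grow to the right and rows downward; lengths in m; the calibration is good to about 2 mm. A picture is of the moment at which its call begins. There is no depth.
A pose or a line that the arm cannot do raises bot.Unreachable and nothing moves.
- bot.sign_off(): hands the job in, once; it reports no verdict.
Readings, each from a call of its own:
- bot.get_clock(): time.
- bot.get_joints(): joint angles.
- bot.get_joint_vel(): joint speeds.
- bot.get_tau(): joint torques, N m.
- bot.get_ee_pos(): TCP position.
- bot.get_ee_rot(): TCP orientation.
- bot.get_ft_force(): force on the tool from outside, world axes, zero at the start.
- bot.get_torque(): the same for the moment, N m.
- bot.get_finger_gap(): finger opening in m.
Only numpy, scipy, OpenCV 4.12 (cv2) and the standard library are available. Lean on these libraries where they do the work, as an engineer would, in place of code of your own. Each camera call takes 0.05 s, during which the arm holds its last target.

## Working session

There is one attempt and no reset: what is moved stays moved. The work goes in short steps, each a Python script; the robot and the scene stay as the last script left them, time stands still between calls to the robot, and variables do not carry over. Pictures are saved under pics/ and viewed, and the job is handed in when it is done.

```bash
ls; mkdir -p pics; python3 - <<'E'
from station import bot,kin,cams
import cv2,numpy as np
for n in ["scene","top","wrist"]:
    s=cams.snapshot(n); cv2.imwrite(f"pics/{n}0.png",s["color"][:,:,::-1]); 
    print(n,s["vertical_fov"],s["cx"],s["cy"],np.round(s["extrinsics"],4).tolist())
print(bot.get_clock(),bot.get_ee_pos(),bot.get_ee_rot(),bot.get_ft_force(),bot.grasp_offset)
E
```

```text
pics
scene 45.14100779753494 277.5229632617769 209.55263903595426 [[0.1508, 0.5266, -0.8367, 1.8814], [0.9886, -0.0772, 0.1296, -0.2442], [0.0036, -0.8466, -0.5322, 0.986], [0.0, 0.0, 0.0, 1.0]]
top 52.29922223782052 275.81402846019256 205.21815310295798 [[0.0105, -0.9919, 0.1267, 0.3987], [-0.9999, -0.0096, 0.0083, -0.0402], [-0.007, -0.1268, -0.9919, 1.2552], [0.0, 0.0, 0.0, 1.0]]
wrist 61.59087365836427 281.658014355619 209.1398971196021 [[0.2992, 0.9256, 0.2319, 0.0982], [0.9542, -0.2897, -0.0746, 0.5454], [-0.0019, 0.2436, -0.9699, 0.3835], [0.0, 0.0, 0.0, 1.0]]
0.15 [0.16489006 0.5242769  0.20459211] [ 1.51797486e-01  9.88411269e-01 -7.91560684e-04 -2.43454678e-04] [ 0.7972921  -0.86970537  0.14361755] 0.0188
```

View pics/scene0.png

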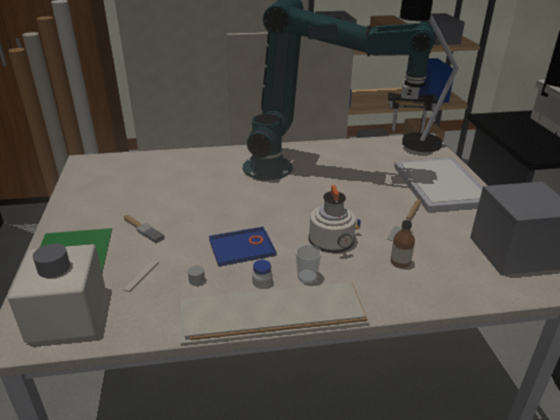

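View pics/top0.png

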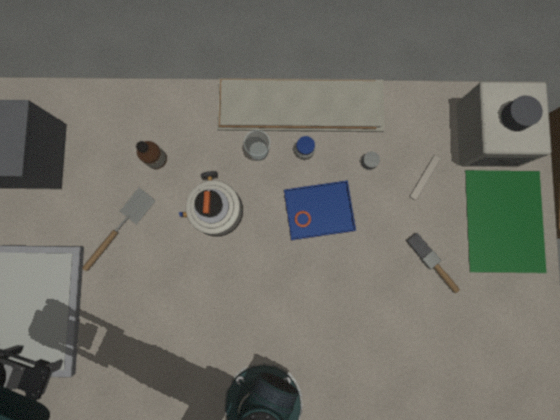

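View pics/wrist0.png

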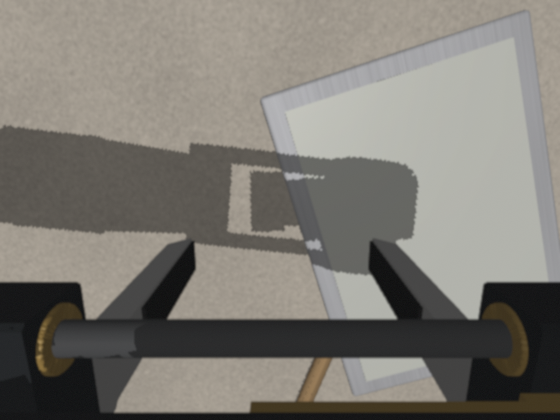

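```bash
cat > h.py <<'E'
from station import bot,kin,cams
import cv2,numpy as np
from scipy.spatial.transform import Rotation as R
def K(s):
    f=210/np.tan(np.radians(s["vertical_fov"])/2); return f,s["cx"],s["cy"]
def ray(s,u,v,z):
    f,cx,cy=K(s); T=s["extrinsics"]; d=T[:3,:3]@np.array([(u-cx)/f,(v-cy)/f,1]); o=T[:3,3]
    return o+d*(z-o[2])/d[2]
def proj(s,p):
    f,cx,cy=K(s); T=s["extrinsics"]; q=T[:3,:3].T@(np.asarray(p)-T[:3,3]); return np.array([cx+f*q[0]/q[2],cy+f*q[1]/q[2]])
def save(s,n,crop=None,k=1):
    im=s["color"][:,:,::-1]
    if crop: x0,y0,x1,y1=crop; im=im[y0:y1,x0:x1]
    cv2.imwrite("pics/"+n+".png",cv2.resize(im,None,fx=k,fy=k,interpolation=cv2.INTER_CUBIC))
def quat(a): # tool down, jaw(y) axis direction: tool x axis at angle a in world
    c,s=np.cos(a),np.sin(a); return R.from_matrix(np.array([[c,s,0],[s,-c,0],[0,0,-1]])).as_quat()
E
python3 - <<'E'
from h import *
s=cams.snapshot("top"); save(s,"topc",(150,150,370,260),3.5)
print(ray(s,208,203,.185),ray(s,213,207,.1),ray(s,320,210,.01), ray(s,303,218,.006))
for p in [(284,189),(348,181),(356,230),(291,240)]: print(ray(s,*p,.018))
E
```

```text
[0.53943079 0.14017343 0.185     ] [0.53974759 0.14052839 0.1       ] [ 0.54491742 -0.15933897  0.01      ] [ 0.52128867 -0.10985588  0.006     ]
[ 0.60490007 -0.05333175  0.018     ]
[ 0.63043508 -0.24087945  0.018     ]
[ 0.48677889 -0.26242013  0.018     ]
[ 0.45601552 -0.0747363   0.018     ]
```

View pics/topc.png

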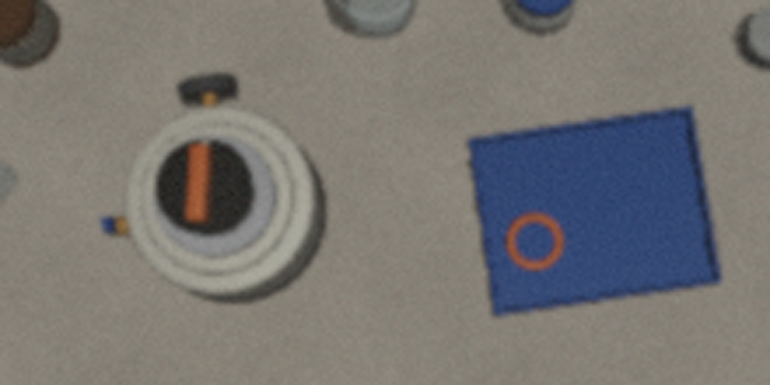

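```bash
python3 - <<'E'
from h import *
p=[.54,.14,.30]
print(kin.ik(p,quat(0)))
bot.move_to(p,quat(0)); print(bot.get_joints(),bot.get_clock())
s=cams.snapshot("wrist"); save(s,"w1",k=1.4)
np.save("w1.npy",s,allow_pickle=True)
E
```

```text
[ 1.52038793e-01  1.06541240e-01  1.16409287e+00 -4.44089210e-16
  1.87095855e+00  1.72283512e+00]
[1.53101369e-01 1.06512763e-01 1.16439932e+00 3.40095127e-04
 1.87095919e+00 1.72253644e+00] 2.1667
```

View pics/w1.png

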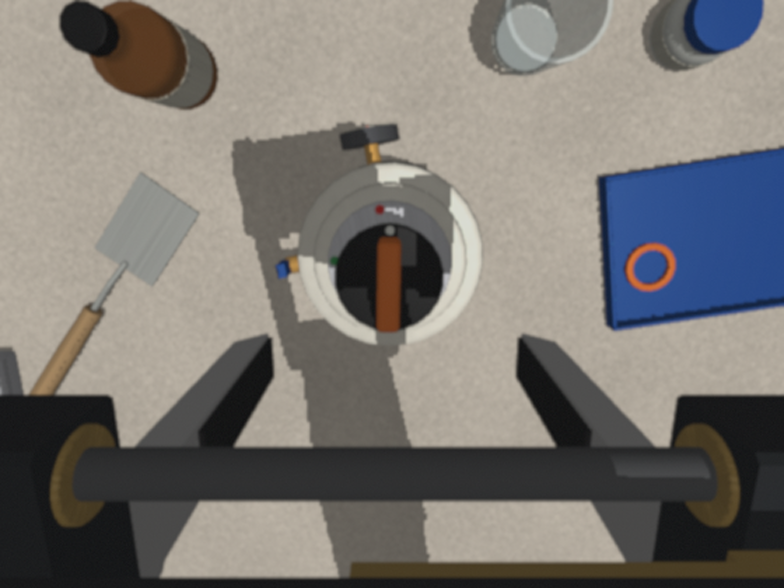

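```bash
python3 - <<'E'
from h import *
s=np.load("w1.npy",allow_pickle=True).item()
save(s,"w1c",(180,80,380,270),4)
im=s["color"].astype(int); r,g,b=im[...,0],im[...,1],im[...,2]
sub=np.zeros(r.shape,bool); sub[110:250,205:350]=1
def c(m):
    ys,xs=np.nonzero(m&sub); return xs.mean(),ys.mean(),len(xs)
red=(r>1.7*g+15)&(np.abs(r)>0); red[162:]=0
gr=(g>1.3*r+8)&(g>1.15*b)
org=(r>1.7*g+15); org[:160]=0
print("red",c(red),"green",c(gr),"orange",c(org))
E
```

```text
red (np.float64(270.7), np.float64(149.1), 20) green (np.float64(238.8095238095238), np.float64(185.85714285714286), 21) orange (np.float64(nan), np.float64(nan), 0)<stdin>:7: RuntimeWarning: Mean of empty slice.
  ret = ret.dtype.type(ret / rcount)
```

View pics/w1c.png

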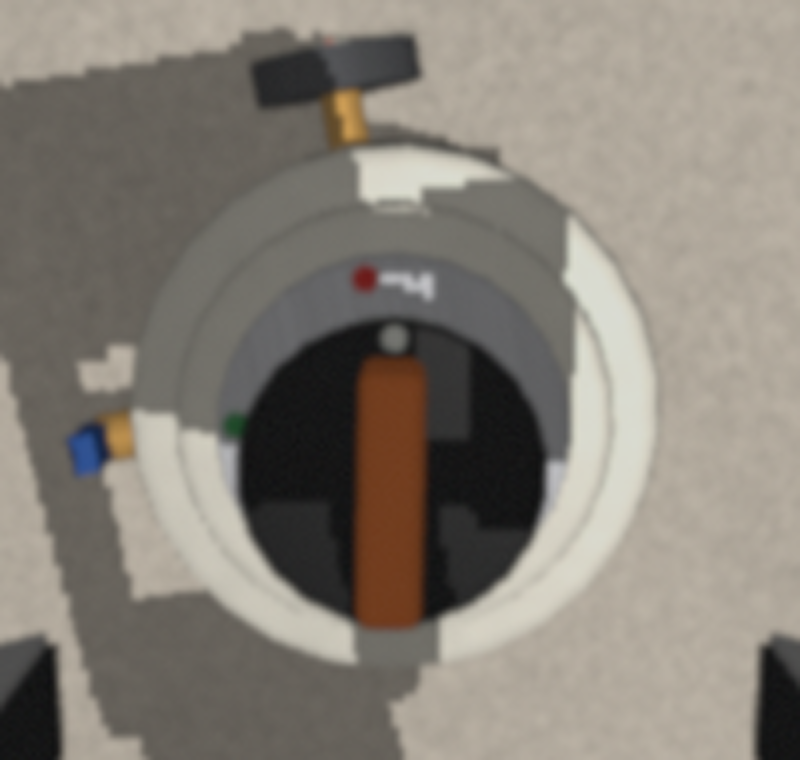

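```bash
python3 - <<'E'
from h import *
from scipy.optimize import least_squares
s=np.load("w1.npy",allow_pickle=True).item()
P=lambda u,v:(180+u/4-.4,80+v/4-.4)
red=ray(s,270.7,149.1,.115); gre=ray(s,238.5,186,.115); wh=ray(s,*P(394,338),.167)
fl=ray(s,*P(393,472),.167); tk=ray(s,*P(394.5,404),.092)
print(red,gre,wh,fl,tk)
w1=ray(s,*P(392,362),.194); w2=ray(s,*P(390,627),.194); print("wing",w1,w2,(w1+w2)/2,np.linalg.norm(w1-w2))
def f(x):
    c=x[:2];rr=[]
    u=lambda a:np.array([np.cos(a),np.sin(a)])
    rr+=list(c+.041*u(x[2])-red[:2]);rr+=list(.5*(c+.041*u(x[2]+np.radians(76))-gre[:2]))
    rr+=list(c+.032*u(x[3])-wh[:2]);rr+=list(c-fl[:2]);rr+=list(c-tk[:2]);rr+=list(c-(w1+w2)[:2]/2)
    return np.array(rr)*1000
r=least_squares(f,[.54,.14,0,0]);print(r.x[:2],np.degrees(r.x[2:]),r.fun.round(1))
E
```

```text
[0.58236894 0.15169758 0.115     ] [0.54406589 0.18563022 0.115     ] [0.57329256 0.14362079 0.167     ] [0.54299668 0.14384979 0.167     ] [0.54604959 0.14423555 0.092     ]
wing [0.57165297 0.14375613 0.194     ] [0.51515105 0.14420574 0.194     ] [0.54340201 0.14398093 0.194     ] 0.05650371404342302
[0.5431435  0.14394796] [11.49762249 -0.62171837] [ 1.   0.4  0.4 -0.4  1.8 -0.   0.1  0.1 -2.9 -0.3 -0.3 -0. ]
```

```bash
python3 - <<'E'
from h import *
a=np.radians(-.5)
bot.movel([.5432,.144,.172],quat(a),v=.1,max_force=4)
print(bot.get_ee_pos(),bot.get_ft_force(),bot.get_torque(),bot.get_clock())
f0=bot.get_ft_force();t0=bot.get_torque()
print("gap",bot.get_finger_gap()); bot.grip(.03,30); print(bot.get_ft_force()-f0); bot.grip(.008,35)
print("gap",bot.get_finger_gap(),bot.get_ft_force()-f0,bot.get_torque()-t0,bot.get_clock(),bot.get_ee_pos())
np.save("base.npy",np.r_[f0,t0])
s=cams.snapshot("wrist"); save(s,"w2",k=1.4)
j=np.array(bot.get_joints()); c=bot.get_clock(); print(j)
j[5]-=np.radians(.5); bot.goto_joints(j); print(bot.get_clock()-c,np.degrees(bot.get_joints()[5]-j[5]),bot.get_ft_force()-f0,bot.get_torque()-t0)
E
```

```text
[0.54369575 0.14407702 0.17296247] [-0.01940147  1.01373474 -0.06413602] [-0.0004564   0.11092284  0.02346925] 3.65
gap 0.09374876956568891
[-0.16823732 -0.62164512  0.94978006]
gap 0.013746845527280963 [-0.12603019 -0.83190715 -0.04982938] [0.11306145 0.03405929 0.01265258] 5.125 [0.54321442 0.14411995 0.17204053]
[1.58287662e-01 1.22564668e-01 1.39820816e+00 1.84798174e-04
 1.62074874e+00 1.73771212e+00]
0.25 -0.0018505793678048508 [ 0.23171187 -0.60419203  0.23311805] [ 0.05352669  0.03165418 -0.1043813 ]
```

View pics/w2.png

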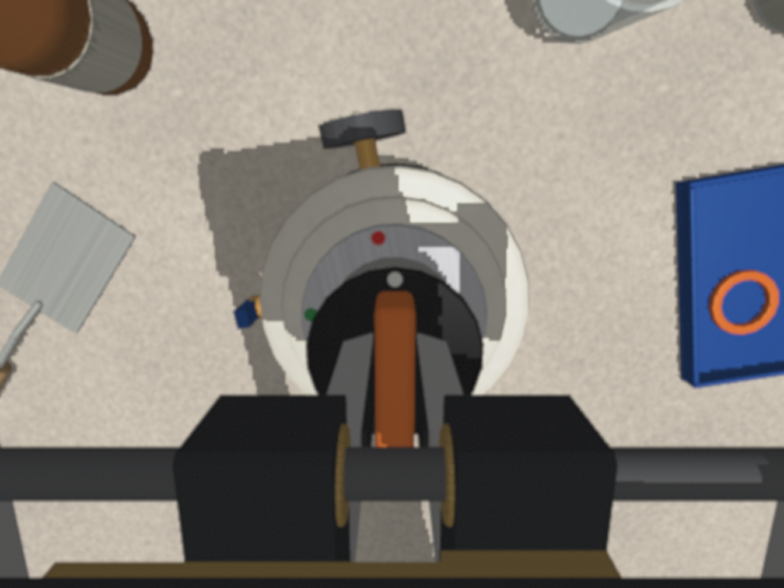

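```bash
cat >> h.py <<'E'
def read(n=6):
    a=np.array([np.r_[bot.get_ft_force(),bot.get_torque()] for _ in range(n)]); b=np.load("base.npy"); return a.mean(0)-b,a.std(0)
def step(d):
    global J
    J[5]-=np.radians(d); bot.goto_joints(J)
def start():
    global J; J=np.array(bot.get_joints())
E
python3 - <<'E'
from h import *
import h
start(); j0=1.73771212
c=bot.get_clock(); m,sd=read(); print(bot.get_clock()-c,m.round(3),sd.round(3))
for i in range(12):
    step(1); m,sd=read(); print(round(bot.get_clock(),2),round(np.degrees(j0-h.J[5]),2),m.round(3))
E
```

```text
0.0 [ 0.232 -0.604  0.233  0.054  0.032 -0.104] [0. 0. 0. 0. 0. 0.]
5.67 1.5 [ 0.246 -0.515 -0.255  0.062  0.129 -0.039]
5.92 2.5 [ 0.693 -1.464 -0.94   0.048  0.067  0.003]
6.17 3.5 [-0.247 -0.327  0.002  0.14   0.11  -0.016]
6.42 4.5 [-0.469 -0.448 -0.335  0.08   0.114 -0.076]
6.67 5.5 [ 0.46  -0.359 -0.139  0.131  0.14   0.025]
6.92 6.5 [-0.697 -0.92  -0.302  0.095  0.09  -0.028]
7.17 7.5 [-0.49  -0.678 -0.54   0.136  0.08  -0.03 ]
7.42 8.5 [ 0.515  0.41  -0.297  0.107  0.083 -0.003]
7.67 9.5 [ 0.133 -1.323  0.151  0.09   0.073 -0.034]
7.92 10.5 [-0.635 -0.99   0.088  0.125  0.082 -0.024]
8.18 11.5 [ 0.051 -0.602  0.53   0.075  0.132 -0.05 ]
8.43 12.5 [-0.2   -0.438 -0.554  0.006  0.15  -0.07 ]
```

```bash
python3 - <<'E'
from h import *
s=cams.snapshot("wrist"); save(s,"w3",k=1.4)
for i in range(5):
    bot.dwell(.02); print(bot.get_clock(),np.round(bot.get_tau()[5],4),bot.get_torque()[2].round(3),bot.get_ft_force().round(2),np.round(np.degrees(bot.get_joints()[5]),4))
E
```

```text
8.4917 -0.0056 0.01 [ 0.77 -0.05 -0.01] 87.068
8.5083 -0.0048 0.064 [ 0.71  0.77 -0.72] 87.0674
8.525 -0.0044 0.02 [0.06 0.19 0.3 ] 87.0691
8.5417 -0.0042 0.022 [ 0.27 -0.19  0.4 ] 87.0678
8.5583 -0.0042 -0.001 [-0.04  0.64 -0.24] 87.0671
```

View pics/w3.png

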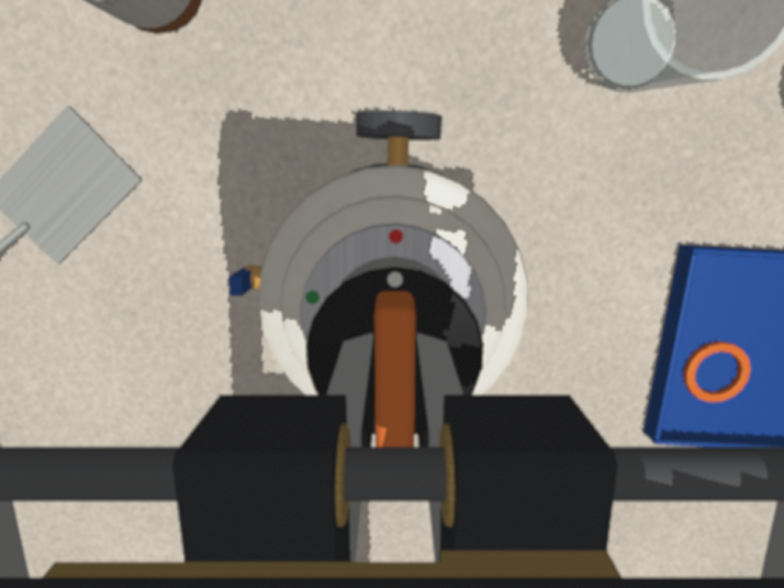

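```bash
cat > s.py <<'E'
from h import *
import h,sys
start(); z0=87.07
tgt=float(sys.argv[1]); d=float(sys.argv[2]); th=float(sys.argv[3])
while z0-np.degrees(h.J[5])<tgt:
    step(d); ta=bot.get_tau()[5]; t=bot.get_torque()[2]-.0235; n=1
    bot.dwell(.03); tb=bot.get_tau()[5]; t2=bot.get_torque()[2]-.0235
    print(round(bot.get_clock(),2),"cmd %.2f act %.2f tau %.4f %.4f tz %.3f %.3f"%(z0-np.degrees(h.J[5]),z0-np.degrees(bot.get_joints()[5]),ta,tb,t,t2),bot.get_ft_force().round(1))
    if abs(tb)>th: print("STOP"); break
E
python3 s.py 8 0.6 0.06
```

```text
8.84 cmd 0.60 act 0.60 tau -0.0350 -0.0278 tz -0.050 -0.012 [-0.1 -0.5 -1.2]
9.12 cmd 1.20 act 1.20 tau -0.0349 -0.0275 tz -0.036 0.013 [-0.8  0.3 -0.4]
9.41 cmd 1.80 act 1.81 tau -0.0351 -0.0276 tz -0.042 -0.007 [-0.6  0.2 -0.2]
9.69 cmd 2.40 act 2.41 tau -0.0353 -0.0279 tz -0.050 -0.098 [ 0.2 -0.4 -0.2]
9.97 cmd 3.00 act 3.01 tau -0.0353 -0.0279 tz -0.065 -0.050 [-0.5  0.4 -0.2]
10.26 cmd 3.60 act 3.60 tau -0.0356 -0.0282 tz -0.102 -0.067 [-0.6  0.9  0.5]
10.54 cmd 4.20 act 4.21 tau -0.0356 -0.0281 tz -0.054 -0.098 [ 0.   0.4 -0.3]
10.82 cmd 4.80 act 4.81 tau -0.0357 -0.0283 tz -0.045 -0.065 [ 0.3  0.2 -0.4]
11.11 cmd 5.40 act 5.41 tau -0.0359 -0.0285 tz -0.119 0.037 [-0.1  1.2 -0.3]
11.39 cmd 6.00 act 6.01 tau -0.0360 -0.0285 tz -0.108 -0.052 [-0.6  0.7 -0.2]
11.68 cmd 6.60 act 6.61 tau -0.0361 -0.0286 tz -0.088 -0.093 [-0.8  1.3 -0.2]
11.96 cmd 7.20 act 7.20 tau -0.0362 -0.0287 tz -0.022 -0.017 [-0.6  1.  -0. ]
12.24 cmd 7.80 act 7.81 tau -0.0363 -0.0288 tz -0.039 -0.006 [-0.4  1.3 -1.6]
12.53 cmd 8.40 act 8.40 tau -0.0379 -0.0304 tz -0.087 -0.046 [-0.5  0.4 -0.2]
```

```bash
python3 s.py 12 0.5 0.04
```

```text
12.81 cmd 8.90 act 8.91 tau -0.0522 -0.0460 tz -0.033 -0.084 [-0.5  0.7 -0.7]
STOP
```

```bash
python3 s.py 9.4 0.3 0.12; python3 - <<'E'
from h import *
a=[]
for i in range(8):
    bot.dwell(.02); a.append(np.r_[bot.get_tau()[5],bot.get_torque(),bot.get_ft_force()])
a=np.array(a);print(a[:,0].round(4),(a.mean(0)).round(3))
E
```

```text
13.09 cmd 9.21 act 9.21 tau -0.0694 -0.0657 tz -0.072 -0.081 [-0.3  0.4 -1.2]
13.38 cmd 9.51 act 9.51 tau -0.0798 -0.0762 tz -0.103 -0.056 [-0.6  1.2  0.2]
[-0.0753 -0.0748 -0.0745 -0.0743 -0.0742 -0.0741 -0.0741 -0.0741] [-0.074  0.105  0.265 -0.065 -0.684  0.513 -0.263]
```

```bash
python3 s.py 13 0.35 0.19; python3 - <<'E'
from h import *
a=[]
for i in range(10):
    bot.dwell(.12); a.append(np.r_[bot.get_tau()[5],bot.get_torque(),bot.get_ft_force()])
a=np.array(a);print(a[:,0].round(4),(a.mean(0)).round(3),bot.get_clock(),bot.get_ee_pos())
E
```

```text
13.79 cmd 9.86 act 9.86 tau -0.0892 -0.0849 tz -0.056 -0.119 [-0.6 -0.1 -0.1]
14.07 cmd 10.21 act 10.21 tau -0.0997 -0.0954 tz -0.090 -0.102 [-1.   0.9 -0.2]
14.36 cmd 10.56 act 10.56 tau -0.1092 -0.1050 tz -0.111 -0.112 [-0.6  1.8  0.6]
14.64 cmd 10.91 act 10.91 tau -0.1188 -0.1146 tz -0.173 -0.121 [-1.1  2.  -0.1]
14.93 cmd 11.26 act 11.26 tau -0.1298 -0.1256 tz -0.170 -0.172 [-1.2  2.8  0.3]
15.21 cmd 11.61 act 11.61 tau -0.1423 -0.1381 tz -0.176 -0.176 [-2.2  3.2  1. ]
15.49 cmd 11.96 act 11.96 tau -0.1569 -0.1526 tz -0.179 -0.174 [-2.9  3.6  0.5]
15.78 cmd 12.31 act 12.32 tau -0.1732 -0.1704 tz -0.189 -0.249 [-3.   4.5  0.7]
16.06 cmd 12.66 act 12.66 tau -0.1932 -0.1907 tz -0.217 -0.242 [-2.7  5.2  0.7]
STOP
[-0.1897 -0.1896 -0.1896 -0.1896 -0.1895 -0.1895 -0.1895 -0.1895 -0.1894
 -0.1894] [-0.19   0.916  0.79  -0.183 -2.729  4.382  0.828] 17.225 [0.54288706 0.14461103 0.17202   ]
```

```bash
python3 - <<'E'
from h import *
s=cams.snapshot("wrist"); save(s,"w4",(180,130,380,330),4)
np.save("w4.npy",s,allow_pickle=True); print(bot.get_finger_gap())
E
```

```text
0.013552132015515509
```

View pics/w4.png

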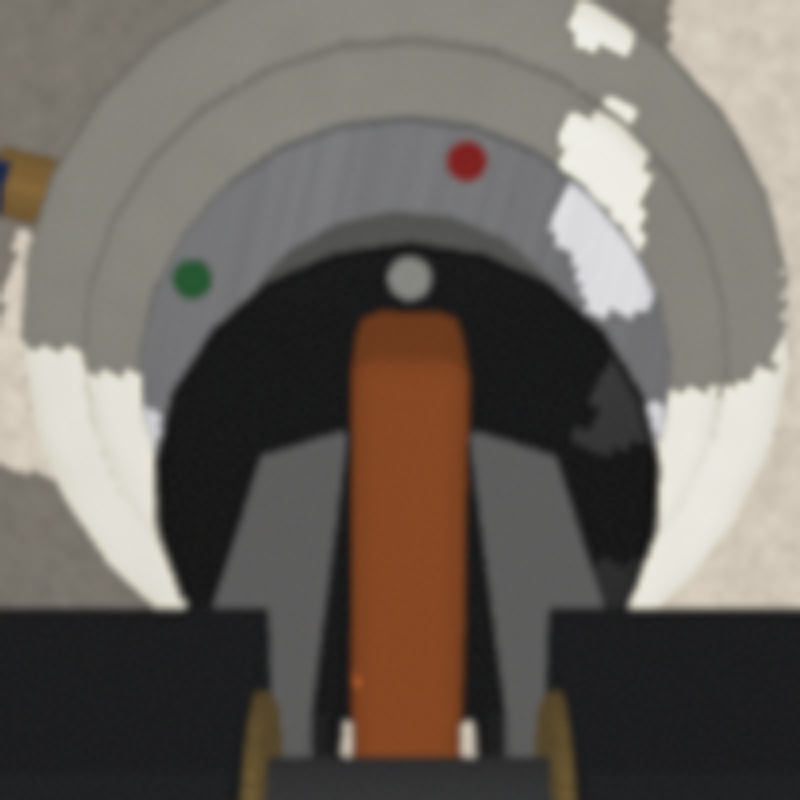

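```bash
python3 - <<'E'
from h import *
s=np.load("w4.npy",allow_pickle=True).item()
def feats(im):
    g=im.astype(float)
    w=g.min(2)[188:211,272:293]; w=np.clip(w-70,0,None); ys,xs=np.mgrid[188:211,272:293]
    m=g[...,2]/(g[...,0]+g[...,1]+g[...,2]+1)  # red frac BGR
    out=[((w*xs).sum()/w.sum(),(w*ys).sum()/w.sum(),w.sum())]
    for y0,y1 in [(215,230),(240,260),(270,290),(290,305)]:
        k=np.clip(m[y0:y1,260:305]-.45,0,.1); out.append(float((k*np.arange(260,305)).sum()/k.sum()))
    return out
for n in["w2","w3"]:
    im=cv2.resize(cv2.imread(f"pics/{n}.png"),(560,420),interpolation=cv2.INTER_AREA); print(feats(im))
print(feats(np.ascontiguousarray(s["color"][:,:,::-1])))
E
```

```text
[(np.float64(281.6882239382239), np.float64(198.31684362934362), np.float64(4144.0)), 281.69248503585294, 281.6652121691033, 281.6365859151819, 281.73478693938495]
[(np.float64(281.71873599282833), np.float64(198.18467055132228), np.float64(4462.0)), 281.71722023648084, 281.6728460436914, 281.64342628424737, 281.7050164659303]
[(np.float64(281.96066293929715), np.float64(197.9343051118211), np.float64(5008.0)), 282.00419425068185, 281.7502840705188, 281.60002488103044, 281.2943751361885]
```

```bash
python3 s.py 13.3 0.35 0.25; python3 - <<'E'
from h import *
import h
bot.dwell(1.0); print("held",bot.get_tau()[5],bot.get_torque().round(3),bot.get_ft_force().round(2),bot.get_clock())
start(); step(-5.5); bot.dwell(.05); print(bot.get_tau()[5],bot.get_ft_force().round(2),bot.get_ee_pos())
bot.grip(.008,45)
p=np.array([.5432,.1441,.172-.008]); q=bot.get_ee_rot()
print("hit",bot.movel(p,q,v=.02,max_force=22)); bot.dwell(.05)
print(bot.get_ft_force().round(2),bot.get_ee_pos(),bot.get_finger_gap(),bot.get_tau()[5],bot.get_clock())
s=cams.snapshot("wrist"); save(s,"w5",k=1.4)
E
```

```text
17.56 cmd 13.01 act 13.01 tau -0.2321 -0.2276 tz -0.265 -0.250 [-2.8  3.7  1.3]
17.84 cmd 13.36 act 13.36 tau -0.2830 -0.2788 tz -0.286 -0.247 [-2.8  3.8  0.9]
STOP
held -0.2763582207262516 [ 0.876  0.749 -0.231] [-2.69  4.35  1.55] 18.8417
-0.03904042881913483 [-1.03  1.22  0.7 ] [0.54334833 0.14396209 0.17201036]
hit False
[-3.79 -0.83  9.44] [0.5434446  0.14405779 0.16657109] 0.013802469259798519 -0.014351877034641802 19.9583
```

View pics/w5.png

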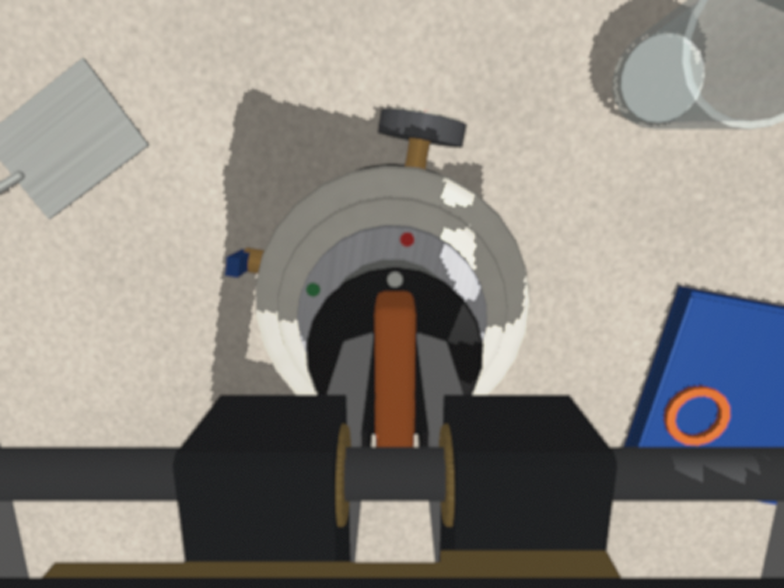

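```bash
python3 - <<'E'
from h import *
import h
p=np.array([.5432,.1441,.1607]); q=bot.get_ee_rot()
print("hit",bot.movel(p,quat(np.radians(11.5-.3+8.0)) if 0 else q,v=.02,max_force=12)); bot.dwell(.1)
print(bot.get_ft_force().round(2),bot.get_ee_pos(),bot.get_tau()[5],bot.get_clock())
a0=bot.get_ee_rot(); print(np.degrees(2*np.arctan2(a0[1],a0[0])), 87.07-np.degrees(bot.get_joints()[5]))
E
```

```text
hit False
[-4.02 -0.63 11.81] [0.54343733 0.14407188 0.16419202] -0.016050993581302464 20.425
19.937229776181912 7.918149753133605
```

```bash
python3 - <<'E'
from h import *
import h
J=kin.ik([.5432,.1441,.1607],quat(np.radians(19.937))); J=np.array(J)
print(np.round(J-bot.get_joints(),4))
h.J=J; z0=87.07
ok=True
while z0-np.degrees(h.J[5])<74.5:
    a=z0-np.degrees(h.J[5]); d=min(.8 if a<17 else 4, 75-a)
    step(d); bot.dwell(.03); t=bot.get_tau()[5]; f=bot.get_ft_force()
    print(round(bot.get_clock(),2),round(a+d,1),round(t,3),f.round(1),np.round(bot.get_ee_pos(),4))
    if abs(t)>.2 or np.hypot(f[0],f[1])>13 or f[2]>24: print("STOP"); break
E
```

```text
[-0.0002  0.0052  0.0012  0.0006 -0.0007 -0.0002]
20.71 8.7 -0.04 [-4.1 -0.4 12.8] [0.5436 0.1441 0.1642]
20.99 9.5 -0.046 [-3.2 -1.1 12.7] [0.5437 0.1441 0.1643]
21.27 10.3 -0.04 [-3.5 -0.2 12.8] [0.5437 0.1441 0.1643]
21.56 11.1 -0.046 [-4.1 -0.6 10.7] [0.5438 0.1442 0.1643]
21.84 11.9 -0.039 [-4.  -0.4 12.7] [0.5439 0.1442 0.1643]
22.12 12.7 -0.045 [-4.4 -0.2 12.3] [0.544  0.1442 0.1644]
22.41 13.5 -0.038 [-2.8  0.4 11.3] [0.5441 0.1442 0.1644]
22.69 14.3 -0.045 [-3.2 -0.2 12.6] [0.5441 0.1443 0.1644]
22.98 15.1 -0.039 [-3.  -0.2 12.4] [0.5442 0.1443 0.1644]
23.26 15.9 -0.046 [-3.   0.7 12.1] [0.5443 0.1444 0.1645]
23.54 16.7 -0.041 [-2.6  0.9 13. ] [0.5443 0.1444 0.1645]
23.82 17.5 -0.049 [-2.8  0.3 12.1] [0.5443 0.1444 0.1645]
24.11 21.5 0.02 [-2.4  0.5 12. ] [0.5446 0.1445 0.1646]
24.39 25.5 0.025 [-2.4  0.6 11.3] [0.5445 0.1446 0.1646]
24.68 29.5 0.024 [-3.   0.5 12.4] [0.5444 0.1447 0.1645]
24.96 33.5 0.021 [-2.2  1.1 11.3] [0.5443 0.1448 0.1645]
25.24 37.5 0.018 [-3.5  1.2 11.6] [0.5441 0.1448 0.1645]
25.52 41.5 0.015 [-3.2  0.8 12. ] [0.544  0.1449 0.1644]
25.81 45.5 0.012 [-3.6  1.5 12.7] [0.5439 0.1449 0.1644]
26.09 49.5 0.01 [-3.9  2.  12. ] [0.5437 0.145  0.1644]
26.38 53.5 0.008 [-4.1  1.7 11. ] [0.5436 0.145  0.1643]
26.66 57.5 0.006 [-4.8  2.  12.5] [0.5434 0.145  0.1643]
26.94 61.5 0.005 [-4.4  1.2 12.4] [0.5433 0.1451 0.1643]
27.23 65.5 0.004 [-4.5  1.9 11.8] [0.5431 0.1451 0.1642]
27.51 69.5 0.001 [-4.8  2.2 13.1] [0.543  0.1451 0.1642]
27.79 73.5 -0.041 [-5.3  1.8 13.1] [0.5428 0.1451 0.1641]
28.07 75.0 -0.17 [-7.4  1.1 12.3] [0.5427 0.1451 0.1641]
```

```bash
python3 - <<'E'
from h import *
bot.dwell(.1); print(bot.get_tau()[5],bot.get_ft_force().round(1))
s=cams.snapshot("wrist"); save(s,"w6",(150,110,410,305),3); np.save("w6.npy",s,allow_pickle=True)
E
```

```text
-0.16599317081272602 [-7.2  2.  12.9]
```

View pics/w6.png

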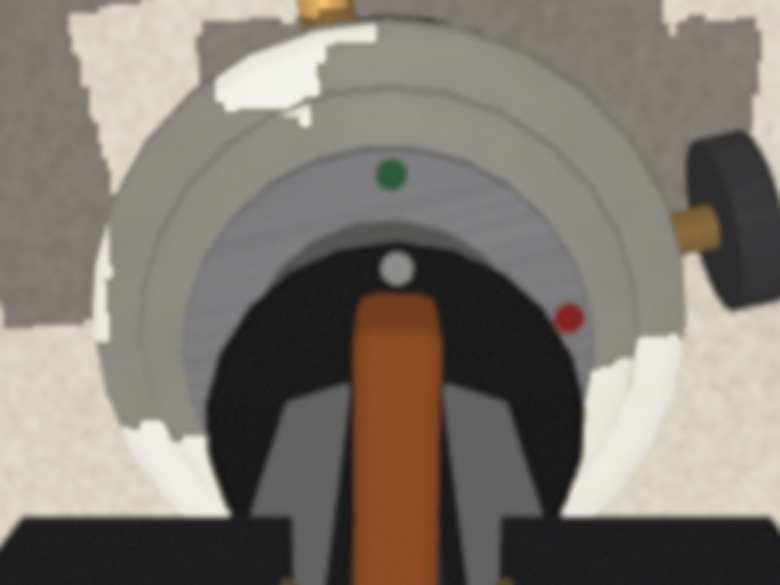

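```bash
python3 - <<'E'
from h import *
import h
h.J=np.array(kin.ik([.5429,.1443,.1607],quat(np.radians(19.937+66.3)))); print(87.07-np.degrees(h.J[5]))
bot.goto_joints(h.J); bot.dwell(.1); print(bot.get_tau()[5],bot.get_ft_force().round(1),bot.get_ee_pos())
q=quat(np.radians(19.937+66.3))
bot.movel([.5429,.1443,.173],q,v=.03); bot.dwell(.1); print(bot.get_tau()[5],bot.get_ft_force().round(1),bot.get_ee_pos(),bot.get_finger_gap())
print(bot.movel([.5429,.1443,.183],q,v=.03,max_force=10)); bot.dwell(.1); print(bot.get_tau()[5],bot.get_ft_force().round(1),bot.get_ee_pos(),bot.get_finger_gap(),bot.get_clock())
s=cams.snapshot("wrist"); save(s,"w7",(150,110,410,305),3)
E
```

```text
74.20497040798404
-0.028055006987415254 [-5.8  1.8 12.5] [0.54267906 0.14509831 0.16412457]
-0.04368625581264496 [-3.4  3.8  4.6] [0.54261479 0.14491756 0.17312054] 0.013736858695116169
False
-0.01975917723029852 [-3.2  4.7 -3.5] [0.54232775 0.14444007 0.18230758] 0.01350969559410152 29.8167
```

View pics/w7.png

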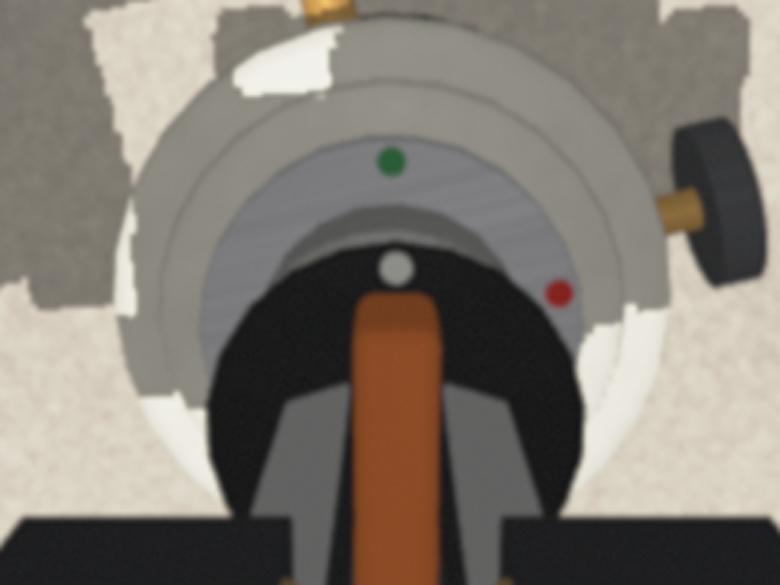

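```bash
python3 - <<'E'
from h import *
q=quat(np.radians(86.2))
print(bot.movel([.5429,.1443,.20],q,v=.04,max_force=10))
bot.movel([.5429,.1443,.27],q,v=.12); bot.dwell(.15); print(bot.get_ft_force().round(1),bot.get_finger_gap())
q=quat(np.radians(90+7.7-10))
bot.movel([.549,-.193,.27],q,v=.18); bot.dwell(.1); print(bot.get_joints().__repr__(),bot.get_clock())
f=[];
for i in range(5): bot.dwell(.02); f.append(bot.get_ft_force())
print(np.mean(f,0))
s=cams.snapshot("wrist"); save(s,"w8",k=1.4); np.save("w8.npy",s,allow_pickle=True)
s=cams.snapshot("top"); save(s,"t8",k=1.4); s=cams.snapshot("scene"); save(s,"s8",(150,100,450,320),2.6)
E
```

```text
False
[-0.7 -0.2 -1. ] 0.013738683162414956
array([-4.34358362e-01,  1.55963285e-01,  1.16770248e+00,  1.18147525e-04,
        1.81779256e+00, -3.95311540e-01]) 33.45
[-0.16061827 -0.34238704 -1.18389002]
```

View pics/w8.png

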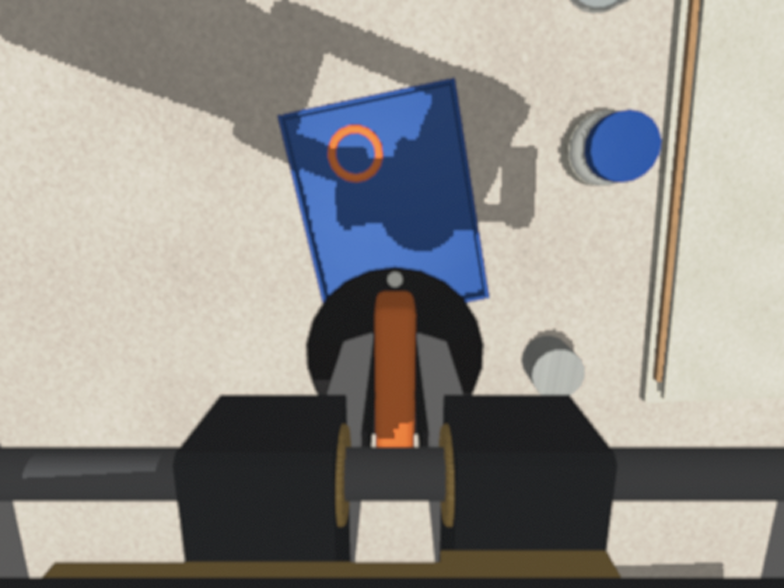

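View pics/s8.png

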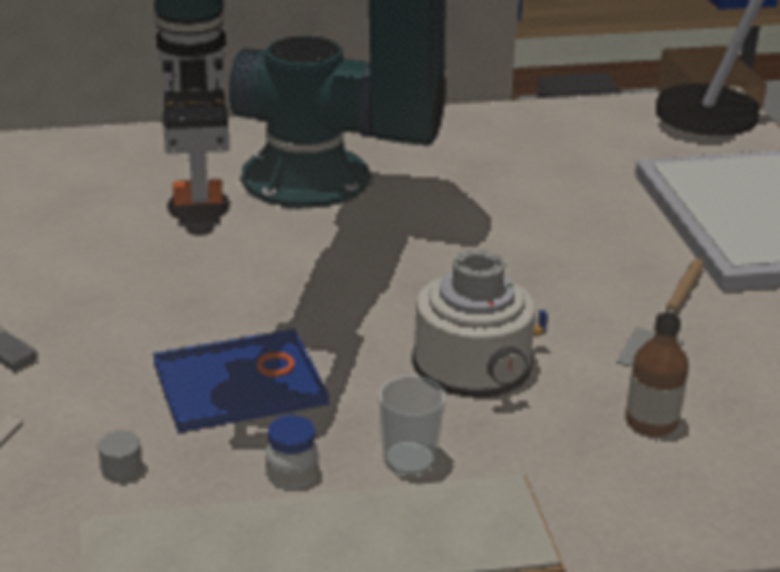

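```bash
python3 - <<'E'
from h import *
s=np.load("w8.npy",allow_pickle=True).item()
P=lambda u,v:ray(s,u/1.4,v/1.4,.018)[:2]
a,b,c=P(279,117),P(455,80),P(488,296); print(a,b,c,(a+c)/2,np.linalg.norm(a-b),np.linalg.norm(c-b))
y=(b-c)/np.linalg.norm(b-c); print(np.degrees(np.arctan2(-y[0],y[1])),"spot",(a+c)/2-.035*y, "gasket",ray(s,355/1.4,153/1.4,.006))
E
```

```text
[ 0.45865652 -0.07702182] [ 0.60438005 -0.05410218] [ 0.63263573 -0.23673358] [ 0.54564613 -0.1568777 ] 0.1475149329811946 0.18480425805358963
8.794744904958796 spot [ 0.55099746 -0.19146618] gasket [ 0.51891978 -0.10765184  0.006     ]
```

```bash
python3 - <<'E'
from h import *
q=quat(np.radians(90+8.3-10))
bot.movel([.550,-.1925,.06],q,v=.12); bot.dwell(.1); print(bot.get_ft_force().round(2),bot.get_ee_pos())
h=bot.movel([.550,-.1925,.039],q,v=.015,max_force=4); print("contact",h,bot.get_ee_pos())
bot.dwell(.5); print(bot.get_ft_force().round(2),bot.get_torque().round(2),bot.get_ee_pos(),bot.get_clock())
s=cams.snapshot("wrist"); save(s,"w9",k=1.4); s=cams.snapshot("scene"); save(s,"s9",(180,180,330,290),5)
E
```

```text
[ 0.15  0.39 -0.38] [ 0.55044879 -0.19272316  0.06077639]
contact True [ 0.54988219 -0.19246433  0.04401306]
[ 0.3  -0.13  5.38] [-0.05  0.03 -0.02] [ 0.5498897  -0.19243895  0.04399586] 37.175
```

View pics/w9.png

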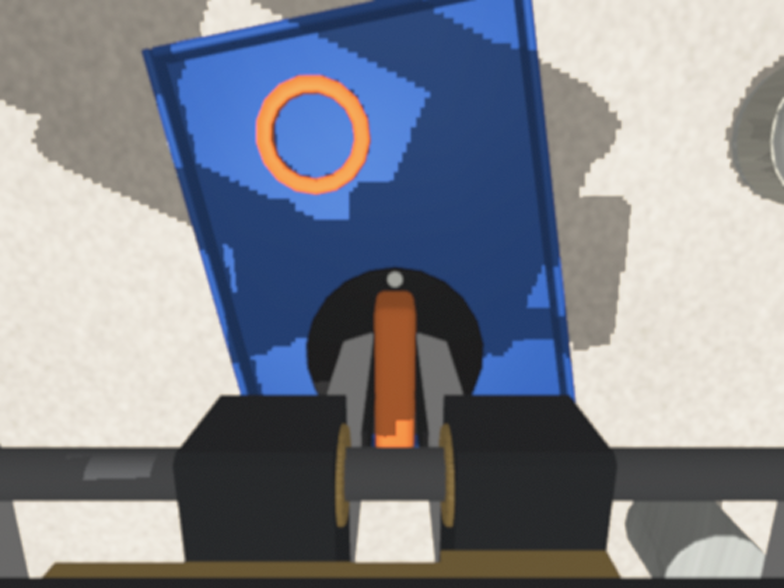

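View pics/s9.png

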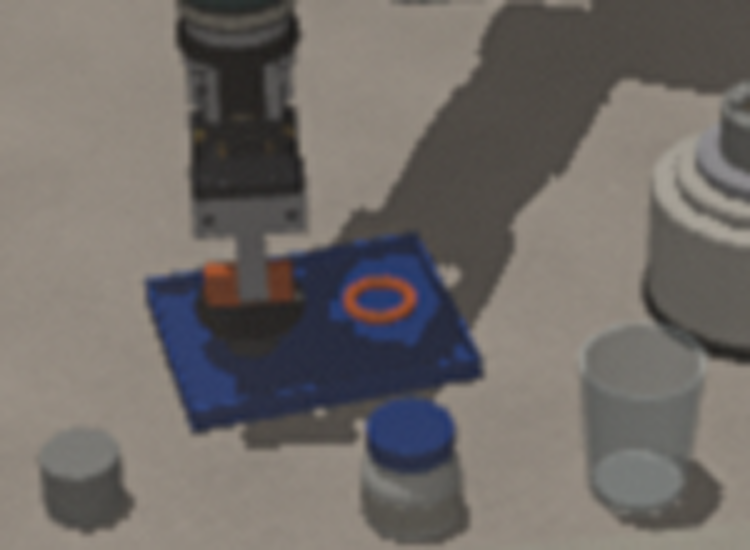

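```bash
python3 - <<'E'
from h import *
bot.grip(.05); bot.dwell(.1); print(bot.get_finger_gap(),bot.get_ft_force().round(2))
q=quat(np.radians(90+8.3-10))
bot.movel([.550,-.1925,.09],q,v=.06); bot.movel([.550,-.1925,.25],q,v=.15); bot.dwell(.2)
s=cams.snapshot("wrist"); save(s,"w10",k=1.4); s=cams.snapshot("scene"); save(s,"s10",(150,150,450,330),2.6)
s=cams.snapshot("top"); save(s,"t10",k=1.4)
print(bot.get_ft_force().round(2),bot.get_clock())
E
```

```text
0.05023674598832255 [-0.19 -0.21 -0.5 ]
[0.88 0.59 0.04] 40.6167
```

View pics/w10.png

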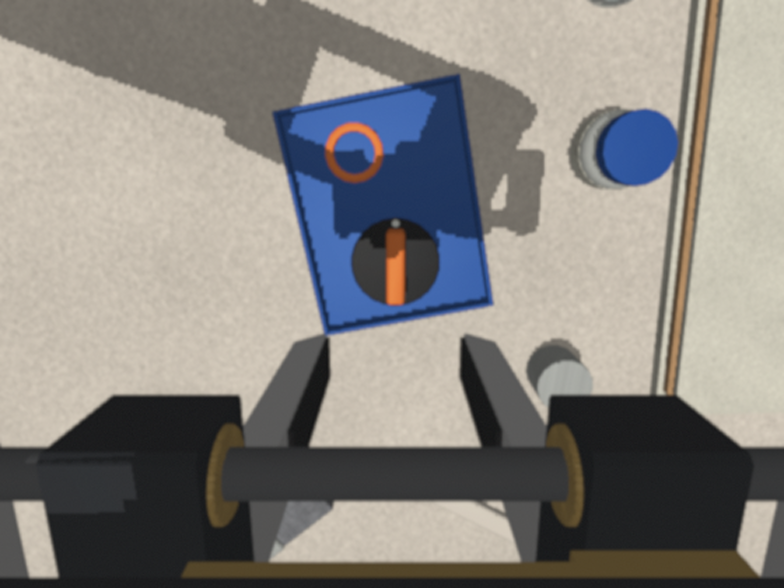

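View pics/s10.png

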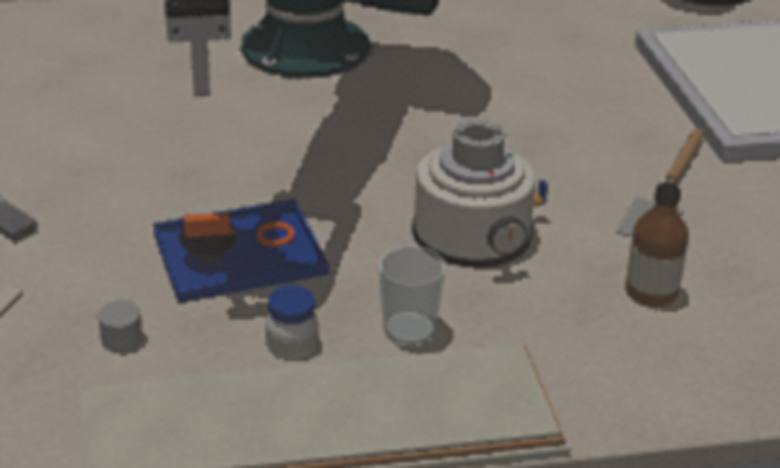

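The cap stands upright in the free part of the tray, with the flange centred near (395,262). The gasket is unmoved at (354,153), the tank's neck is open, and the gripper is clear. I'm handing in.

```bash
python3 - <<'E'
from station import bot
print(bot.sign_off(),bot.get_clock())
E
```

```text
the job is handed in; nothing more can be done
the job is handed in; nothing more can be done
```

The cap is off the tank and standing upright in the free part of the blue tray, released, and the job is handed in. It took about 41 s of the 72 s allowed; no verdict was reported.

- **First stop:** I turned the cap anticlockwise without pressing it and first felt the stop about 8 to 9° past the red dot. I held it there for about 1.2 s at 0.19 N m, then about 1 s at 0.28 N m. That is at most about 12.5 N on the stop, with no forcing. The stop force is worked out from joint torque, not measured directly. The torque rose slowly at first, with up to about 5 N sideways, then more steeply.
- **Past the stop:** I backed off, pressed the cap down about 8 mm with a reading of about 13 N, and turned it to about 75°. Near 75° the turning torque rose to 0.17 N m, earlier than the stated 80° end stop. The picture showed the white dot within a few degrees of the green dot, so I eased back about 1° and lifted the cap off.
- **Set down:** The cap touched the tray floor at the expected height with about 5 N while still held. I kept it there 0.5 s before letting go.
- **Last pictures:** The cap stands upright near the free spot, about 35 mm from the tray's centre. The gasket has not visibly moved, the objects in view look undisturbed, the tank's neck is open and the gripper is clear with a near-zero force reading.

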